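# Turn the tray round in the blue storage box

### The arm

A 6-joint arm with a two-finger parallel gripper is mounted at the origin on the work surface. World frame = base frame: x ahead of the robot, y to its left, z up, the work surface at z = 0. Lengths are in mm, angles in rad, forces in N, time in s.
With the tool pointing down it reaches from about 275 to 1000 mm from the base axis. Payload 8.4 kg.
Tool frame: the origin (TCP) lies on the mounting face of the last link; the fingertips stand 173 mm ahead of it and the grasp point (between the pads) lies 155 mm ahead of it; z points along the fingers, y is the line along which they close (so a half turn about z gives the same grasp; the last joint's range is limited). The gripper opens to 85 mm and grips with 20 to 120 N. Pads are 22 mm wide; open, the fingers measure 114 mm over their backs; the gripper's body (76 mm by 85 mm) begins 54 mm behind the grasp point. The pads swing forward as they close: fully open they stand 13 mm farther back than shut.
Start: joints at [1.244, 0.353, 1.633, -0, 1.155, -0.002], TCP at [199.449, 592.326, 404.681] pointing down, gripper open.
Joint ranges: [-2.63, 2.63], [-0.92, 2.1], [0.06, 2.66], [-1.3, 4.44], [0, 2.69], [-3.02, 3.02]. Speed limits (rad/s): [2.22, 2.22, 2.79, 3.14, 3.14, 3.14].

### API

Orientations are given as [roll, pitch, yaw] about the fixed x, y, z axes, in that order (R = Rz(yaw) Ry(pitch) Rx(roll)).
In Python, from rig import r gives the robot as it stands.
- The arm moves only by the tool apply_moves, never from a script. Its argument "deltas" is a list of rows, each an object with "claw": the gripper command: -1 is fully open, 1 is shut, values between are in proportion; "delta_pos": the shift along the tool's x, y, z in cm, a list of three; "yaw": the turn about the tool's z in rad. In form: [{"claw": claw, "delta_pos": [tx, ty, tz], "yaw": yaw}, ...]. A call has 1 to 8 rows; each row shifts and turns the commanded pose from where the row before left it, along the tool's axes as they then stand; what a row does not reach is not made up. A row lasts 1/8 s, in which the tool goes at most 62.5 mm and 10.7 degrees, less where a joint would pass 70% of its speed; a pose out of reach is approached as far as the arm can. A call with a gripper value outside its range is refused whole. The fingers move at their own pace and stop on an object; "grip_force" is the grip in N (left out, the last holds). Time passes only in rows, so rows that do not move let the fingers close. It gives the time, the measured TCP pose, the force, the opening and the grip force at its end, in the units of the state.
- r.sense(): the state, without advancing time (a new reading comes with each control period).
- r.grab_frame(name): name is "scene" or "side" or "wrist"; returns a dict with "img" (384x512x3 uint8, blue, green, red), "z_map" (384x512 float32, mm along the optical axis (not along the pixel's ray), 0 where there is no reading), "fx", "fy", "cx", "cy" (pixels), "eye" and "rotation" of the camera in the world; the wrist camera has in their place "T_tool_cam" (4x4, takes a point from camera to tool coordinates, whose origin is the TCP and whose axes are the flange's). Camera axes: x right, y up, looking along -z (the intrinsics and any distortion apply to the point x, -y, -z); pixel columns grow to the right and rows downward; lengths in mm; the calibration is good to about 2 mm. A picture is of the moment at which its call begins: read the wrist's pose just before it.
- r.sign_off(): hands the job in; it is judged then, once.
The state is a dict: "clock": time; "qpos": joint angles; "qvel": joint speeds; "joint_efforts": joint torques, N m; "eef_pos": TCP position; "tcp_rot": TCP orientation; "contact_force": force on the tool from outside, world axes, zero at the start; "wrist_torque": the same for the moment, N m; "opening": opening from 0.0 (shut) to 1.0 (fully open); "grasp_force": force on a finger pad.
Only numpy, scipy, OpenCV 4.12 (cv2) and the standard library are available. Lean on these libraries where they do the work, as an engineer would, in place of code of your own. Each camera call takes 0.05 s, during which the arm holds its last target. There are 200 camera calls.

### The job

The white lift-out tray in the blue storage box is in back to front. Lift it clear by its black post, give it a half turn and lower it (do not drop it) back fully home in the blue box, so that its open end with the orange sill is at the cut-out end of the box and long spoons can lie out through it. Leave the blue box about where it stands, leave the tray in the grey box alone, and let go.

Things in the scene. Friction and masses are not known exactly. Their poses are not given: they have to be found in the camera images.
- blue_box: Loose blue plastic box, no lid, 0.7 kg, 194 x 134 mm at the rim, 176 x 116 at the foot, 50 high; floor 5, walls 4 thick, flaring outward 8 mm in 45, so the tray centres itself going down. Inside at the floor 168 x 108. Origin: centre of its underside, on the counter; z up, x lengthwise to the cut-out end, whose wall is only a 20 mm sill. Faces any way. The grey box is alike but grey.
- blue_tray: White tray in the blue box, 0.2 kg, 160 x 100 mm at the foot, 176 x 116 at the rim, 45 high; 34 mm partition along its middle. Grip the square black post in its centre: 24 x 24 mm, faces parallel to the tray's sides, top 90 mm above the underside. Origin: centre of its underside, 5 mm above the box's when home; z up, x to its open end (11 mm orange sill). Starts facing opposite to the box.
- blue_tray_lip (a point): Point at the top middle of the orange sill at the open end of the blue box's tray: 80 mm from the tray's origin along its x, 11 mm above its underside. The other end wall of the tray is full height. The tray is clear of the box when its underside is above the box's 50 mm rim.
- grey_tray: The like white tray in the grey box (same shape, post and orange sill), already the right way round, its open end at that box's cut-out; leave it alone. Origin and axes as for the other tray.

How it is judged (in metres and radians):
On the way:
1. the blue box's tray is lifted clear of the box's rim (z of blue_tray in the frame of blue_box above 0.047 m), for 0.1 s.
At the end, for the whole second after the job is handed in: Tray at rest in the blue box: underside within 7 mm of the box floor, centred within 12 mm, lengthwise axes within 10 degrees, orange sill at the cut-out end, tray and box level within 5 degrees; blue box within 50 mm of its start, grey box's tray within 20 mm (x of blue_tray_lip in the frame of blue_box above 0.068 m and z of blue_tray in the frame of blue_box below 0.012 m and horizontal distance between blue_tray and blue_box below 0.012 m and angle between the x axis of blue_tray and the x axis of blue_box, either way round below 0.175 rad and angle between the z axis of blue_tray and the z axis of blue_box, either way round below 0.09 rad and angle between blue_box's own z axis and vertical below 0.09 rad and distance of blue_box from where it was at the start of the episode below 0.05 m and linear speed of blue_tray below 0.02 m/s and distance of grey_tray from where it was at the start of the episode below 0.02 m); the robot touches nothing.
It fails at once if the tray is dropped: it falls free by more than about 25 mm (linear speed of blue_tray above 0.7 m/s and contact force between the fingers and blue_tray below 0.1 N).
It fails at once if the tray in the grey box is moved by more than 20 mm (distance of grey_tray from where it was at the start of the episode above 0.02 m).
It also fails if it takes over 38 s, if anything falls off the work surface, if the arm or the gripper's body presses on something with over 40 N, if the wrist force passes 120 N, or if a joint passes its speed limit or range.

## Working session

There is one attempt and no reset: what is moved stays moved. The work goes in short steps, Python scripts to look and compute and a tool call to move; the robot and the scene stay as the last step left them, time stands still between calls to the robot, and variables do not carry over. Pictures are saved under pics/ and viewed, at most 10 in all, crops included, and the job is handed in when it is done.

Besides the shell and the picture viewer there is one more tool, called after "Call:" by a JSON object that holds its "fn" and its "kwargs". apply_moves: Moves the arm, as the interface text tells. Its arguments: {"type":"object","properties":{"deltas":{"type":"array"},"grip_force":{"type":"number"}},"required":["deltas"]}

```bash
mkdir -p pics
cat > h.py <<'E'
import numpy as np, cv2
from rig import r
from scipy.spatial.transform import Rotation as R
def pts(f, s=None):
    z=f["z_map"]; v,u=np.mgrid[:384,:512]
    P=np.stack([(u-f["cx"])/f["fx"]*z,-(v-f["cy"])/f["fy"]*z,-z],-1)
    if "eye" in f: return P@np.array(f["rotation"]).T+np.array(f["eye"])
    T=np.array(f["T_tool_cam"]); P=P@T[:3,:3].T+T[:3,3]
    return P@R.from_euler('xyz',s["tcp_rot"]).as_matrix().T+np.array(s["eef_pos"])
E
python3 - <<'E'
from h import *
s=r.sense(); print(s)
a=r.grab_frame("scene"); b=r.grab_frame("side")
print({k:v for k,v in a.items() if k not in("img","z_map")})
cv2.imwrite("pics/a.png",a["img"]); cv2.imwrite("pics/b.png",b["img"])
for f in(a,b):
    P=pts(f); h=cv2.cvtColor(f["img"],cv2.COLOR_BGR2HSV)
    for n,m in(("blue",cv2.inRange(h,(95,100,50),(130,255,255))),("orange",cv2.inRange(h,(5,130,120),(22,255,255))),("black",cv2.inRange(h,(0,0,0),(180,255,50)))):
        c,l,st,ce=cv2.connectedComponentsWithStats(m)
        for i in range(1,c):
            if st[i,4]>40:
                q=P[(l==i)&(f["z_map"]>0)]
                print(n,st[i],ce[i].round(),len(q) and (np.median(q,0).round(),q.max(0).round()))
E
```

```text
{'clock': 0.0, 'qpos': array([ 1.24359312e+00,  3.53668637e-01,  1.63411434e+00,  4.97964210e-06,
        1.15520933e+00, -2.41782706e-03]), 'qvel': array([-0.00078898, -0.00036547,  0.00056441, -0.00010866,  0.00092009,
       -0.00179649]), 'joint_efforts': array([-1.95473098e-03, -6.05264711e+01, -3.42064154e+01, -6.46569356e-05,
        9.52846109e-03, -1.98257317e-05]), 'eef_pos': array([199.37800159, 592.10703178, 403.95718741]), 'tcp_rot': array([-3.14019301e+00, -7.93707067e-06,  2.81680526e+00]), 'contact_force': array([-0.12034561,  0.02945139,  0.27162266]), 'wrist_torque': array([0.02796886, 0.02121896, 0.00241271]), 'grasp_force': 0.0, 'opening': 1.0002692364708703}
{'fx': 437.6749025756973, 'fy': 437.6749025756973, 'cx': 266.7585985764218, 'cy': 191.9190018622176, 'eye': array([933.20797886, 448.59262879, 654.32404103]), 'rotation': array([0.78286557, 0.01402174, 2.41819186])}Traceback (most recent call last):
  File "<stdin>", line 7, in <module>
  File "h.py", line 7, in pts
    if "eye" in f: return P@np.array(f["rotation"]).T+np.array(f["eye"])
                          ~~~~~~~~~~~~~~~~~~~~~~~~~~~^~~~~~~~~~~~~~~~~~~
ValueError: operands could not be broadcast together with shapes (384,512) (3,)
```

```bash
sed -i 's/np.array(f\["rotation"\]).T/R.from_euler("xyz",f["rotation"]).as_matrix().T/' h.py
cat > m.py <<'E'
from h import *
def masks(f,P,amin=40):
    h=cv2.cvtColor(f["img"],cv2.COLOR_BGR2HSV)
    for n,m in(("blue",cv2.inRange(h,(95,100,50),(130,255,255))),("orange",cv2.inRange(h,(5,130,120),(22,255,255))),("black",cv2.inRange(h,(0,0,0),(180,255,60)))):
        c,l,st,ce=cv2.connectedComponentsWithStats(m)
        for i in range(1,c):
            if st[i,4]>amin:
                q=P[(l==i)&(f["z_map"]>0)]
                print(n,st[i],ce[i].round(), [x.round() for x in(np.median(q,0),q.min(0),q.max(0))] if len(q) else 0)
E
python3 - <<'E'
from m import *
for n in("scene","side"):
    f=r.grab_frame(n); print(n); masks(f,pts(f))
E
```

```text
scene
blue [ 271  224  140  103 2400] [334. 285.] [array([598., 229.,  35.]), array([410.,  67.,  -2.]), array([684., 303.,  54.])]
orange [  86    0   35   43 1009] [104.  20.] [array([ 437., -887.,   77.]), array([ 398., -933.,    4.]), array([ 461., -867.,  141.])]
orange [218 134  10   7  41] [222. 137.] [array([ 474., -245.,   12.]), array([ 466., -253.,    7.]), array([ 485., -230.,   19.])]
orange [205 144  11   8  48] [210. 148.] [array([ 519., -233.,   12.]), array([ 512., -245.,    8.]), array([ 531., -217.,   20.])]
orange [285 266  13  22 151] [291. 274.] [array([618., 143.,  11.]), array([603., 127.,   8.]), array([639., 164.,  19.])]
orange [292 289  16  16 169] [299. 296.] [array([639., 185.,  11.]), array([626., 168.,   8.]), array([655., 201.,  19.])]
orange [ 203  339   46   45 1676] [225. 361.] [array([818., 225., 100.]), array([760., 150.,  -2.]), array([846., 252., 103.])]
black [     0      0    512    384 145165] [264. 195.] [array([523., -39.,   1.]), array([ -510., -1040.,    -4.]), array([947., 489., 251.])]
black [401   0  32  28 460] [415.  13.] [array([10
[... 658 characters left out ...]
]), array([781., 191.,  66.]), array([841., 248., 102.])]
orange [325 247  28  30  88] [338. 262.] [array([ 509., -233.,   12.]), array([ 483., -247.,    7.]), array([ 560., -217.,   18.])]
black [98 10  9  8 55] [102.  14.] [array([614., 919., 219.]), array([604., 910., 208.]), array([627., 935., 228.])]
black [ 44  45  46  14 372] [66. 51.] [array([475., 896., 129.]), array([406., 884., 115.]), array([545., 926., 139.])]
black [     0     58    512    326 119239] [238. 248.] [array([ 415., -112.,   -0.]), array([  30., -522.,   -4.]), array([ 950., 1048.,   98.])]
black [392 174  40  16 445] [412. 181.] [array([ 851., -129.,    0.]), array([ 816., -167.,   -3.]), array([890., -90.,   3.])]
```

View pics/a.png

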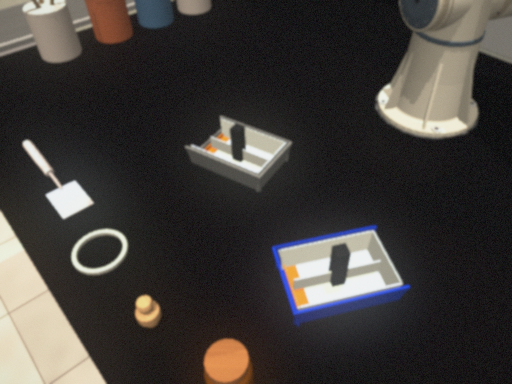

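View pics/b.png

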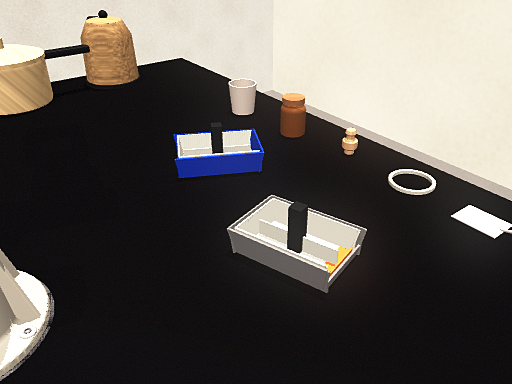

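Scene view: blue box at about (335,270), orange sill at its left end (295,283), blue rim missing at its right end (390,258), post at (340,262); grey box is at (240,152), well away. Side view agrees. Now the post from depth.

Run:
```python
from m import *
A=[]
for n in("scene","side"):
    f=r.grab_frame(n); P=pts(f).reshape(-1,3); d=np.hypot(P[:,0]-560,P[:,1]-205)
    q=P[(d<60)&(P[:,2]>62)&(P[:,2]<105)]; t=q[q[:,2]>93]
    print(n,len(q),q.mean(0),len(t),t.mean(0) if len(t) else 0, q.min(0),q.max(0))
    h=cv2.cvtColor(f["img"],cv2.COLOR_BGR2HSV); b=cv2.inRange(h,(95,100,50),(130,255,255)).ravel()>0
    q=P[b&(P[:,2]>40)&(P[:,2]<56)&(d<150)]; print(cv2.minAreaRect(q[:,:2].astype(np.float32)))
    o=P[(cv2.inRange(h,(5,130,120),(22,255,255)).ravel()>0)&(d<120)&(P[:,2]<20)]
    if len(o): print("or",o.mean(0))
```

```text
scene 422 [573.252788   204.75953923  85.91516101] 197 [569.97146302 202.58047848  95.63850346] [554.41952513 186.47873522  62.13878123] [584.61410466 217.56270938  98.07667487]
((568.9611206054688, 200.44284057617188), (135.80860900878906, 192.61602783203125), 62.59691619873047)
or [629.42009002 164.81274393  11.44904157]
side 203 [563.7008279  195.67359559  82.33125787] 54 [567.21163541 200.92355441  95.38415871] [551.98762301 184.48284117  62.08028462] [580.29943247 218.22115001  97.15373122]
((568.6904296875, 202.69927978515625), (141.5150146484375, 193.35110473632812), 62.97714614868164)
or [665.54205331 204.61944789   4.86390088]
```

Call:
{"fn": "apply_moves", "kwargs": {"deltas": [{"claw": -1, "delta_pos": [-4.3, -2.3, 0], "yaw": 0}, {"claw": -1, "delta_pos": [-4.3, -2.3, 0], "yaw": 0}, {"claw": -1, "delta_pos": [-4.3, -2.3, 0], "yaw": 0}, {"claw": -1, "delta_pos": [-4.3, -2.3, 0], "yaw": 0}, {"claw": -1, "delta_pos": [-4.3, -2.3, 0], "yaw": 0}, {"claw": -1, "delta_pos": [-4.3, -2.3, 0], "yaw": 0}, {"claw": -1, "delta_pos": [-4.3, -2.3, 0], "yaw": 0}, {"claw": -1, "delta_pos": [-4.3, -2.3, 0], "yaw": 0}]}}

```text
clock: 1.3
eef_pos: [467.7, 306.9, 404.8]
tcp_rot: [3.141, 0.0, 2.817]
contact_force: [0.1, 0.6, 1.2]
opening: 0.999
grasp_force: 0.0
```

Call:
{"fn": "apply_moves", "kwargs": {"deltas": [{"claw": -1, "delta_pos": [-4.3, -2.3, 0], "yaw": 0}, {"claw": -1, "delta_pos": [-4.3, -2.3, 0], "yaw": 0}, {"claw": -1, "delta_pos": [-4.3, -2.3, 0], "yaw": 0}, {"claw": -1, "delta_pos": [0, 0, 0], "yaw": 0.154}, {"claw": -1, "delta_pos": [0, 0, 0], "yaw": 0}, {"claw": -1, "delta_pos": [0, 0, 0], "yaw": 0}]}}

```text
clock: 2.05
eef_pos: [566.7, 201.9, 404.6]
tcp_rot: [-3.141, -0.0, 2.666]
contact_force: [-0.4, 0.6, -0.4]
opening: 0.997
grasp_force: 0.0
```

```bash
cat > w.py <<'E'
from m import *
import sys
s=r.sense(); f=r.grab_frame("wrist"); P=pts(f,s); print(s["clock"],s["eef_pos"],s["tcp_rot"],s["qpos"],s["opening"])
cv2.imwrite("pics/%s.png"%sys.argv[1],f["img"])
h=cv2.cvtColor(f["img"],cv2.COLOR_BGR2HSV); b=(cv2.inRange(h,(95,100,50),(130,255,255))>0)
P=P.reshape(-1,3); ok=(f["z_map"].ravel()>0)
m=b.ravel()&ok&(P[:,2]>42)&(P[:,2]<56); print("rim",cv2.minAreaRect(P[m][:,:2].astype(np.float32)))
d=np.hypot(P[:,0]-569,P[:,1]-201)
m=ok&(d<30)&(P[:,2]>88)&(P[:,2]<102); q=P[m]; print("post",len(q),q.mean(0),cv2.minAreaRect(q[:,:2].astype(np.float32)))
o=P[(cv2.inRange(h,(5,130,120),(22,255,255)).ravel()>0)&ok&(d<130)&(P[:,2]<30)]
if len(o): print("or",o.mean(0))
E
python3 w.py c
```

```text
2.05 [566.66976267 201.93054263 404.64607647] [-3.14147109e+00 -1.94625137e-04  2.66638595e+00] [ 3.39807249e-01  3.16973930e-01  1.68528014e+00  6.41316605e-05
  1.13956054e+00 -7.55809197e-01] 0.9969358689431614
rim ((568.0703125, 203.48660278320312), (134.05380249023438, 194.71438598632812), 62.509552001953125)
post 687 [567.21210402 204.88953804  95.14085081] ((568.1387329101562, 204.46435546875), (23.6126708984375, 24.42882537841797), 62.4990119934082)
or [639.42458773 169.71868386  16.11266801]
```

View pics/c.png

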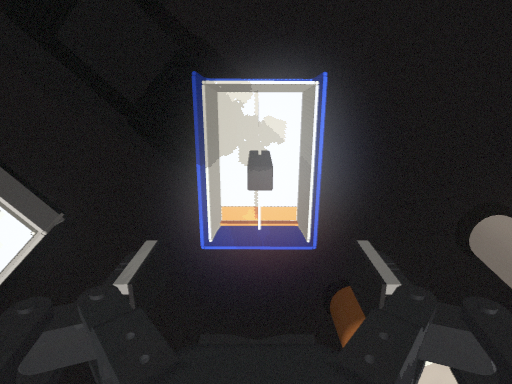

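The wrist view shows the orange sill at the bottom (260,215) against the full blue wall, the cut-out at the top (260,80) and the post at (260,165). Post and rim sizes match the given ones. I'll go down and grip.

Call:
{"fn": "apply_moves", "kwargs": {"deltas": [{"claw": -1, "delta_pos": [0, 0.27, 4], "yaw": 0}, {"claw": -1, "delta_pos": [0, 0, 5], "yaw": 0}, {"claw": -1, "delta_pos": [0, 0, 4], "yaw": 0}, {"claw": -1, "delta_pos": [0, 0, 3], "yaw": 0}, {"claw": -1, "delta_pos": [0, 0, 1.2], "yaw": 0}, {"claw": -1, "delta_pos": [0, 0, 0], "yaw": 0}]}}

```text
clock: 2.85
eef_pos: [568.0, 204.3, 232.5]
tcp_rot: [-3.141, -0.001, 2.664]
contact_force: [0.3, 0.9, 0.0]
opening: 1.005
grasp_force: 0.0
```

Call:
{"fn": "apply_moves", "kwargs": {"deltas": [{"claw": 1, "delta_pos": [0, 0, 0], "yaw": 0}, {"claw": 1, "delta_pos": [0, 0, 0], "yaw": 0}, {"claw": 1, "delta_pos": [0, 0, 0], "yaw": 0}, {"claw": 1, "delta_pos": [0, 0, 0], "yaw": 0}, {"claw": 1, "delta_pos": [0, 0, 0], "yaw": 0}, {"claw": 1, "delta_pos": [0, 0, 0], "yaw": 0}], "grip_force": 50}}

```text
clock: 3.6
eef_pos: [568.4, 204.1, 233.4]
tcp_rot: [3.141, 0.001, 2.663]
contact_force: [-1.1, -0.2, 6.2]
opening: 0.273
grasp_force: 49.5
```

Call:
{"fn": "apply_moves", "kwargs": {"deltas": [{"claw": 1, "delta_pos": [0, 0, -0.5], "yaw": 0}, {"claw": 1, "delta_pos": [0, 0, -1.5], "yaw": 0}, {"claw": 1, "delta_pos": [0, 0, -2], "yaw": 0}, {"claw": 1, "delta_pos": [0, 0, -2], "yaw": 0}, {"claw": 1, "delta_pos": [0, 0, -2], "yaw": 0}, {"claw": 1, "delta_pos": [0, 0, -2], "yaw": 0}, {"claw": 1, "delta_pos": [0, 0, 0], "yaw": 0}, {"claw": 1, "delta_pos": [0, 0, 0], "yaw": 0}]}}

```text
clock: 4.6
eef_pos: [567.9, 203.9, 332.4]
tcp_rot: [-3.141, -0.0, 2.663]
contact_force: [0.3, 0.0, -2.8]
opening: 0.273
grasp_force: 49.2
```

Run:
```python
from m import *
f=r.grab_frame("side"); cv2.imwrite("pics/d.png",cv2.resize(f["img"][40:240,120:320],(600,600)))
print(r.sense())
```

```text
{'clock': 4.65, 'qpos': array([ 3.42181295e-01,  3.96757183e-01,  1.74583436e+00, -2.15618219e-05,
        1.00014460e+00, -7.49752987e-01]), 'qvel': array([-0.00059925,  0.00711341,  0.00157101, -0.00112291, -0.00077254,
       -0.00115698]), 'joint_efforts': array([-8.63332480e-05, -6.20534778e+01, -3.18650472e+01,  4.82454925e-03,
       -1.21641261e-02, -8.00901284e-05]), 'eef_pos': array([567.87063788, 203.86060925, 331.98828516]), 'tcp_rot': array([-3.14074343e+00, -7.65965276e-04,  2.66274194e+00]), 'contact_force': array([ 1.80324071e-03, -2.34766881e-01, -2.20162181e+00]), 'wrist_torque': array([ 0.02330984, -0.00058899, -0.00709405]), 'grasp_force': 49.21733558177948, 'opening': 0.27220740171681107}
```

View pics/d.png

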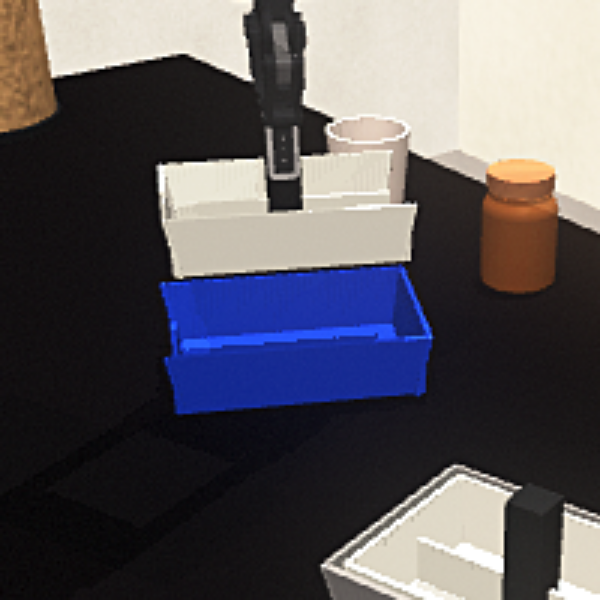

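The crop shows the tray level and clear above the box, which stayed put, with its cut-out at the left end (170,335). Now the half turn.

Call:
{"fn": "apply_moves", "kwargs": {"deltas": [{"claw": 1, "delta_pos": [0, 0, 0], "yaw": 0.08}, {"claw": 1, "delta_pos": [0, 0, 0], "yaw": 0.15}, {"claw": 1, "delta_pos": [0, 0, 0], "yaw": 0.16}, {"claw": 1, "delta_pos": [0, 0, 0], "yaw": 0.16}, {"claw": 1, "delta_pos": [0, 0, 0], "yaw": 0.16}, {"claw": 1, "delta_pos": [0, 0, 0], "yaw": 0.16}, {"claw": 1, "delta_pos": [0, 0, 0], "yaw": 0.16}, {"claw": 1, "delta_pos": [0, 0, 0], "yaw": 0.16}]}}

```text
clock: 5.65
eef_pos: [567.9, 203.9, 331.5]
tcp_rot: [-3.14, 0.001, 1.468]
contact_force: [0.1, -0.4, -2.3]
opening: 0.274
grasp_force: 49.1
```

Call:
{"fn": "apply_moves", "kwargs": {"deltas": [{"claw": 1, "delta_pos": [0, 0, 0], "yaw": 0.16}, {"claw": 1, "delta_pos": [0, 0, 0], "yaw": 0.16}, {"claw": 1, "delta_pos": [0, 0, 0], "yaw": 0.16}, {"claw": 1, "delta_pos": [0, 0, 0], "yaw": 0.16}, {"claw": 1, "delta_pos": [0, 0, 0], "yaw": 0.16}, {"claw": 1, "delta_pos": [0, 0, 0], "yaw": 0.16}, {"claw": 1, "delta_pos": [0, 0, 0], "yaw": 0.16}, {"claw": 1, "delta_pos": [0, 0, 0], "yaw": 0.16}]}}

```text
clock: 6.65
eef_pos: [567.9, 203.9, 331.5]
tcp_rot: [3.141, 0.002, 0.187]
contact_force: [0.2, 0.1, -2.2]
opening: 0.274
grasp_force: 49.1
```

Call:
{"fn": "apply_moves", "kwargs": {"deltas": [{"claw": 1, "delta_pos": [0, 0, 0], "yaw": 0.16}, {"claw": 1, "delta_pos": [0, 0, 0], "yaw": 0.16}, {"claw": 1, "delta_pos": [0, 0, 0], "yaw": 0.16}, {"claw": 1, "delta_pos": [0, 0, 0], "yaw": 0.15}, {"claw": 1, "delta_pos": [0, 0, 0], "yaw": 0.042}, {"claw": 1, "delta_pos": [0, 0, 0], "yaw": 0}, {"claw": 1, "delta_pos": [0, 0, 0], "yaw": 0}]}}

```text
clock: 7.52
eef_pos: [568.1, 204.0, 332.1]
tcp_rot: [3.141, 0.001, -0.478]
contact_force: [-0.3, 0.2, -0.9]
opening: 0.276
grasp_force: 49.1
```

```bash
cat > t.py <<'E'
from m import *
for n in("scene","side","wrist"):
    s=r.sense(); f=r.grab_frame(n); P=pts(f,s).reshape(-1,3); d=np.hypot(P[:,0]-568,P[:,1]-204)
    h=cv2.cvtColor(f["img"],cv2.COLOR_BGR2HSV); b=cv2.inRange(h,(95,100,50),(130,255,255)).ravel()>0
    q=P[b&(P[:,2]>42)&(P[:,2]<56)&(d<150)]; print(n,"box",len(q),cv2.minAreaRect(q[:,:2].astype(np.float32)) if len(q) else 0)
    w=((h[...,1]<60)&(h[...,2]>90)).ravel()
    q=P[w&(d<125)&(P[:,2]>138)&(P[:,2]<156)]; print("tray rim",len(q),cv2.minAreaRect(q[:,:2].astype(np.float32)) if len(q) else 0)
    o=P[(cv2.inRange(h,(5,130,120),(22,255,255)).ravel()>0)&(d<130)&(P[:,2]<130)&(f["z_map"].ravel()>0)]
    if len(o): print("or",o.mean(0))
    cv2.imwrite("pics/e_%s.png"%n,f["img"])
print(s["clock"],s["eef_pos"],s["tcp_rot"],s["wrist_torque"])
E
python3 t.py
```

```text
scene box 756 ((568.8887939453125, 200.12786865234375), (136.0598907470703, 192.73365783691406), 62.551536560058594)
tray rim 1325 ((567.7484130859375, 201.6643829345703), (117.61798095703125, 175.17953491210938), 62.4876708984375)
or [502.98845313 235.79755702 110.77622756]
side box 770 ((567.9713134765625, 202.57852172851562), (142.54396057128906, 193.20004272460938), 62.57326889038086)
tray rim 941 ((566.6459350585938, 203.1588897705078), (122.64485931396484, 176.02745056152344), 62.46989059448242)
or [521.06851196 284.95972494 112.03329802]
wrist box 169 ((653.786376953125, 159.76170349121094), (130.23599243164062, 0.3735160827636719), 62.55833053588867)
tray rim 10743 ((570.55810546875, 202.9291229248047), (117.00704193115234, 167.6051025390625), 62.64250564575195)
or [497.23623466 242.58526818 113.92793379]
7.625 [568.14617536 203.99636804 332.40343855] [ 3.14125243e+00  3.16575459e-04 -4.78482006e-01] [ 0.00089527 -0.01578056 -0.04138596]
```

View pics/e_scene.png

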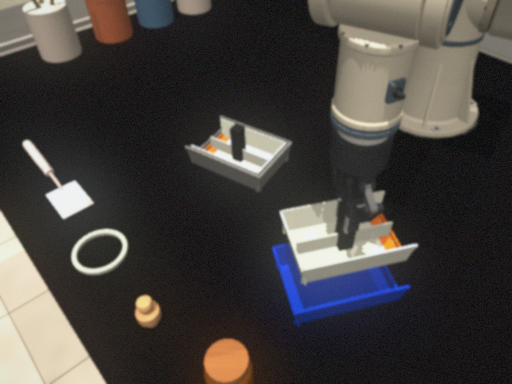

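The scene view shows the orange sill now at the right (390,235), over the box's cut-out end. Tray and box rectangles agree within 2 mm and 0.1°. Lowering.

Call:
{"fn": "apply_moves", "kwargs": {"deltas": [{"claw": 1, "delta_pos": [0, 0, 1], "yaw": 0}, {"claw": 1, "delta_pos": [0, 0, 2], "yaw": 0}, {"claw": 1, "delta_pos": [0, 0, 2], "yaw": 0}, {"claw": 1, "delta_pos": [0, 0, 1.5], "yaw": 0}, {"claw": 1, "delta_pos": [0, 0, 1], "yaw": 0}, {"claw": 1, "delta_pos": [0, 0, 1], "yaw": 0}, {"claw": 1, "delta_pos": [0, 0, 0.8], "yaw": 0}, {"claw": 1, "delta_pos": [0, 0, 0], "yaw": 0}]}}

```text
clock: 8.68
eef_pos: [568.1, 204.0, 239.2]
tcp_rot: [3.141, 0.001, -0.479]
contact_force: [0.0, -0.1, -2.4]
opening: 0.275
grasp_force: 49.1
```

Call:
{"fn": "apply_moves", "kwargs": {"deltas": [{"claw": 1, "delta_pos": [0, 0, 0.3], "yaw": 0}, {"claw": 1, "delta_pos": [0, 0, 0.2], "yaw": 0}, {"claw": 1, "delta_pos": [0, 0, 0.1], "yaw": 0}, {"claw": 1, "delta_pos": [0, 0, 0], "yaw": 0}]}}

```text
clock: 9.18
eef_pos: [568.3, 204.0, 233.8]
tcp_rot: [-3.141, -0.0, -0.479]
contact_force: [1.0, -0.5, -1.8]
opening: 0.271
grasp_force: 49.1
```

Call:
{"fn": "apply_moves", "kwargs": {"deltas": [{"claw": 1, "delta_pos": [0, 0, 0.1], "yaw": 0}, {"claw": 1, "delta_pos": [0, 0, 0], "yaw": 0}, {"claw": 1, "delta_pos": [0, 0, 0], "yaw": 0}]}}

```text
clock: 9.55
eef_pos: [568.4, 204.0, 233.4]
tcp_rot: [-3.141, -0.001, -0.479]
contact_force: [-0.5, -1.4, 5.1]
opening: 0.276
grasp_force: 50.0
```

Call:
{"fn": "apply_moves", "kwargs": {"deltas": [{"claw": -1, "delta_pos": [0, 0, 0], "yaw": 0}, {"claw": -1, "delta_pos": [0, 0, 0], "yaw": 0}, {"claw": -1, "delta_pos": [0, 0, 0], "yaw": 0}, {"claw": -1, "delta_pos": [0, 0, 0], "yaw": 0}, {"claw": -1, "delta_pos": [0, 0, 0], "yaw": 0}, {"claw": -1, "delta_pos": [0, 0, 0], "yaw": 0}]}}

```text
clock: 10.3
eef_pos: [568.2, 204.0, 232.7]
tcp_rot: [3.142, 0.0, -0.479]
contact_force: [0.0, 0.2, -0.1]
opening: 1.0
grasp_force: 0.0
```

Call:
{"fn": "apply_moves", "kwargs": {"deltas": [{"claw": -1, "delta_pos": [0, 0, -1], "yaw": 0}, {"claw": -1, "delta_pos": [0, 0, -3], "yaw": 0}, {"claw": -1, "delta_pos": [0, 0, -4], "yaw": 0}, {"claw": -1, "delta_pos": [0, 0, -4], "yaw": 0}, {"claw": -1, "delta_pos": [0, 0, -4], "yaw": 0}, {"claw": -1, "delta_pos": [0, 0, -1], "yaw": 0}, {"claw": -1, "delta_pos": [0, 0, 0], "yaw": 0}, {"claw": -1, "delta_pos": [0, 0, 0], "yaw": 0}]}}

```text
clock: 11.3
eef_pos: [567.8, 203.8, 401.2]
tcp_rot: [3.14, 0.002, -0.479]
contact_force: [-0.2, -0.2, -0.6]
opening: 1.0
grasp_force: 0.0
```

```bash
python3 w.py f
```

```text
11.3 [567.75984521 203.83957794 401.21277605] [ 3.13989489e+00  1.60453236e-03 -4.79240118e-01] [3.42199863e-01 3.23352488e-01 1.68431250e+00 2.01269126e-05
 1.13626361e+00 2.39222645e+00] 0.9999654115860992
rim ((568.3684692382812, 203.94471740722656), (134.22366333007812, 192.1534881591797), 62.49382019042969)
post 694 [568.29583649 204.57698236  95.22877567] ((567.5264282226562, 204.86679077148438), (23.276777267456055, 24.193565368652344), 61.927188873291016)
or [496.17307401 226.16040788  12.19748999]
```

View pics/f.png

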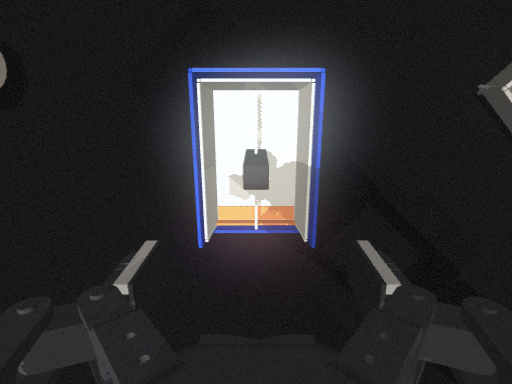

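The wrist view shows the orange sill (256,215) at the cut-out's low sill (256,230), the post at (256,170) with its top at 95 mm, so the tray is home and centred. The box hasn't moved and the gripper is clear.

```bash
python3 -c "
from rig import r
print(r.sign_off())"
```

```text
the job is handed in; nothing more can be done
None
```

I lifted the white tray, gave it a half turn and lowered it fully home in the blue box with its orange sill at the cut-out end, then let go and handed the job in at about 11 s (limit 38 s); the last view showed it centred with the box unmoved, but sign-off returned no verdict.

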